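# Mark the tag, close the bead tin, and hold its outer lid up

## Task

Mark the brass tag in the bench press: push the lever all the way down to its stop and let it spring back up. Then take the nested pair of lids by the wooden post of the inner lid, lower both together onto the large open bead tin until they are fully seated, and let go of the post. Finally grip the collar of the outer lid, lift the outer lid alone straight off, leaving the inner lid seated flat on the tin, and finish while still holding the outer lid, ready for its tag, level above the tin and a few centimetres clear of the top of the post; do not shift the tin or anything else on the table.

Things in the scene. Friction and masses are not known exactly. Their poses are not given: they have to be found in the camera images.
- press: Fixed grey bench press: base 170 (x) x 90 (y) x 20 mm, column at its +x end, 160 mm high; head 44 mm wide, top at 135 mm, reaching 36 mm to -x of the origin, a steel ram through it; a brass tag lies on the anvil below and stays there. Origin: centre of the base's underside. The lever points along the press's own -x, roughly towards the robot.
- lever (a joint): Press lever, hinged about the press's y (level) 55 mm to +x of the press's origin, 145 mm above the table. 0 = at rest, sloping up 0.50 rad towards the press's -x; grows as it is pushed down; 0.75 rad = lower stop (0.25 rad below level). A spring returns it to 0; pushing at the bar takes about 3 N at first, 9 N at the stop. At the stop means over 0.70, returned under 0.06.
- lever_bar (a point): Centre of the black crossbar at the lever's free end, 180 mm from the pivot: 18 mm thick, 64 mm long, lying level along the press's y axis. About 231 mm above the table at rest and 100 mm at the stop. It can be pushed down from above with the closed fingertips.
- tin: Large open round bead tin, loose, standing upright, plain aluminium: 100 mm outside diameter, 95 mm inside, 70 mm high, filled with beads to 39 mm. About 0.6 kg. Origin: centre of the underside, z up.
- tin_mouth (a point): Centre of the tin's mouth, at rim height (70 mm above its underside).
- inner_lid: Inner lid, loose, mostly hidden by the outer lid; starts on the table: aluminium plug 89 mm wide, 10 mm deep (foot tapers to 82), above it a flange 100 mm wide, 4 mm thick that rests on the tin's rim, and a wooden post 14 mm thick from 14 to 70 mm up. 0.14 kg. Origin: centre of the plug's underside, z up; fully seated it is 60 mm above the tin's origin.
- post_top (a point): Centre of the top of the inner lid's post, 70 mm above the inner lid's origin.
- outer_lid: Outer lid, loose, resting on the inner lid's flange, so the post lifts both: aluminium cap 118 mm outside, 112 inside, skirt 10 mm deep, top 3 mm; on it a wooden collar 40 mm wide, from 13 to 37 mm up, with a 20 mm bore through which the post stands out 29 mm. 0.14 kg. Origin: centre of the skirt's lower edge, 4 mm above the inner lid's origin when nested.
- collar_top (a point): Centre of the top of the outer lid's collar, 37 mm above the outer lid's origin.
- mug: White mug, 80 mm in diameter, 95 mm high, loose; to be left alone. Origin under its centre.
- pliers: Pliers with blue handles lying flat, 160 mm long along x, 15 mm high, loose; to be left alone. Origin on the table under the pivot.
- tweezers: Steel tweezers lying flat, 127 mm long along x, 8 mm high, loose; to be left alone. Origin on the table at mid length.
- spool: White flat thread spool, 64 mm in diameter, 20 mm high, loose; to be left alone. Origin under its centre.
- jar: Small glass jar with a metal cap, 48 mm in diameter, 55 mm high, loose; to be left alone. Origin under its centre.
- small_tin: Small open tin, 64 mm in diameter, 40 mm high, loose; not the one for the lids, to be left alone. Origin under its centre.
Mind the look-alikes: they are no part of the job. Leave any orange or pink look-alike of the tin alone.

How it is judged:
On the way, in this order (a step that is already met when the one before it is completed fails the run):
1. the press lever is pushed down to its stop (value of joint lever above 0.7 rad), for 0.1 s.
2. the lever has sprung back up (value of joint lever below 0.06 rad), for 0.1 s.
3. both lids are lifted together by the post (height (world z) of inner_lid above 0.03 m and contact force between the fingers and inner_lid above 1 N and horizontal distance between outer_lid and inner_lid below 0.008 m and z of outer_lid in the frame of inner_lid below 0.0075 m and angle between the z axis of outer_lid and the z axis of inner_lid, either way round below 0.06 rad), for 0.1 s.
4. the nested lids are lowered into the tin by the post (horizontal distance between inner_lid and tin below 0.006 m and z of inner_lid in the frame of tin between 0.055 and 0.068 m and contact force between the fingers and inner_lid above 1 N and horizontal distance between outer_lid and inner_lid below 0.008 m and z of outer_lid in the frame of inner_lid below 0.0075 m and angle between the z axis of outer_lid and the z axis of inner_lid, either way round below 0.06 rad), for 0.1 s.
5. both lids are fully seated on the tin and the post is let go (horizontal distance between inner_lid and tin below 0.006 m and z of inner_lid in the frame of tin between 0.055 and 0.0625 m and angle between the z axis of inner_lid and the z axis of tin, either way round below 0.05 rad and horizontal distance between outer_lid and inner_lid below 0.008 m and z of outer_lid in the frame of inner_lid below 0.0075 m and angle between the z axis of outer_lid and the z axis of inner_lid, either way round below 0.06 rad and contact force between each of the arm, the fingers and inner_lid below 0.1 N and contact force between the fingers and outer_lid below 0.1 N), for 0.2 s.
At the end, for the whole second after the job is handed in: Outer lid held still, level within 0.2 rad, within 60 mm of straight above the tin, lower edge 145 mm or more above the tin's foot, touching no lid or tin. Inner lid seated: centred within 6 mm, depth within 2.5 mm, level within 0.05 rad. Tin upright, moved under 30 mm. Lever below 0.06 rad (contact force between the fingers and outer_lid above 1 N and contact force between each of outer_lid, the fingers and inner_lid below 0.1 N and contact force between outer_lid and tin below 0.1 N and z of outer_lid in the frame of tin above 0.145 m and horizontal distance between outer_lid and tin below 0.06 m and angle between outer_lid's own z axis and vertical below 0.2 rad and linear speed of outer_lid below 0.03 m/s and value of joint lever below 0.06 rad and horizontal distance between inner_lid and tin below 0.006 m and z of inner_lid in the frame of tin between 0.055 and 0.0625 m and angle between the z axis of inner_lid and the z axis of tin, either way round below 0.05 rad and angle between tin's own z axis and vertical below 0.05 rad and distance of tin from where it was at the start of the episode below 0.03 m and height (world z) of tin below 0.005 m); the arm keeps its last pose, push and grip.
It fails at once if the inner lid is pulled up off its seat together with the outer lid (contact force between the fingers and outer_lid above 2 N and contact force between the fingers and inner_lid below 0.5 N and horizontal distance between inner_lid and tin below 0.03 m and z of inner_lid in the frame of tin above 0.068 m).
It fails at once if the tin is tipped or pushed away (angle between tin's own z axis and vertical above 0.25 rad or distance of tin from where it was at the start of the episode above 0.04 m).
It fails at once if a bystander is disturbed (moved more than 30 mm) (distance of any of mug, pliers, tweezers, spool, jar, small_tin from where it was at the start of the episode above 0.03 m).
It also fails if it takes over 69 s, if anything falls off the work surface, if the arm or the gripper's body presses on something with over 40 N, if the wrist force passes 120 N, or if a joint passes its speed limit or range.

## Robot

A 6-joint arm with a two-finger parallel gripper is mounted at the origin on the work surface. World frame = base frame: x ahead of the robot, y to its left, z up, the work surface at z = 0. Lengths are in m, angles in rad, forces in N, time in s.
With the tool pointing down it reaches from about 0.35 to 0.725 m from the base axis. Payload 4.3 kg.
Tool frame: the origin (TCP) lies on the centre line of the jaws, within the pads' length; the fingertips stand 22 mm ahead of it and the grasp point (between the pads) lies 3 mm ahead of it (arm.tips_ahead is the distance from the TCP to the fingertips, in m); z points along the fingers, y is the line along which they close (so a half turn about z gives the same grasp; the last joint's range is limited). The gripper opens to 85 mm and grips with 20 to 120 N. Pads are 22 mm wide; open, the fingers measure 114 mm over their backs; the gripper's body (76 mm by 85 mm) begins 54 mm behind the grasp point. The pads swing forward as they close: fully open they stand 13 mm farther back than shut.
Start: joints at [1.13, 0.377, 0.081, 1.274, 0, 1.46], TCP at [0.187, 0.544, 0.228] pointing down, gripper open.
Joint ranges: [-2.72, 2.72], [-0.84, 1.66], [-1.02, 1.22], [-1.77, 2.12], [-1.37, 1.28], [-3.14, 3.14]. Speed limits (rad/s): [2.57, 2.57, 3.14, 3.14, 3.14, 3.14].

## Interface

Orientations are given as a rotation vector (axis times angle).
In Python, from plant import get_state, optics, order, arm gives the robot as it stands.
- The arm moves only by the tool apply_moves, never from a script. Its argument "motion" is a list of rows, each a list of 3 entries, a list of its own where there are three numbers: the opening, from 0 (shut) to 1 (fully open), then the shift along the tool's x, y, z in units of 30 mm (1.0 is 30 mm), then the turn, a rotation vector about the tool's x, y, z in rad. In form: [[grip, [x, y, z], [rx, ry, rz]], ...]. A call has exactly 10 rows; each row shifts and turns the commanded pose from where the row before left it, along the tool's axes as they then stand; what a row does not reach is not made up. A row lasts 1/10 s, in which the tool goes at most 50 mm and 8.59 degrees, less where a joint would pass 70% of its speed; a pose out of reach is approached as far as the arm can. A call is refused whole if a number of a shift passes 1 or a number of a turn 0.15, either way. A call with a gripper value outside its range is refused whole. The fingers move at their own pace and stop on an object; the grip force is fixed at half the most. Time passes only in rows, so rows that do not move let the fingers close, or fill a call up. It gives the time, the measured TCP pose, the force, the opening and the grip force at its end, in the units of the state.
- get_state(): the state, without advancing time (a new reading comes with each control period).
- optics.capture(name): name is "side" or "top"; returns the picture (420x560x3 uint8, red, green, blue); there is no depth.
- optics.camera_info(name): a dict with "fx", "fy", "cx", "cy" (pixels), "k1" (the pictures are not rectified: a ray, as slopes to the right and down, at radius r is drawn at 1 + k1 r^2 times it, then the intrinsics apply), "pose" (4x4, takes a point from camera to world coordinates). Camera axes: x right, y down, z forward; pixel columns grow to the right and rows downward; lengths in m; the calibration is good to about 2 mm. A picture is of the moment at which its call begins. camera_info takes no time and is no camera call.
- order.job_done(): hands the job in; it is judged then, once.
Trained networks look in the newest picture that a camera, given by its name, has taken for a name from the list of things; names that differ only in an ending like _2 or _b are one class to them, and where a whole thing is asked for, a point or a joint stands for the part that bears it (a point fixed in the world has none). Each returns a list of dicts, best first, with "confidence" (0 to 1); they miss things now and then, are a little off and sometimes report something else, mostly with a low value. They report only what shows in the picture. A call takes as long as a camera call. They do not tell look-alikes from the thing itself.
- optics.search_frame(camera, thing): "rect" ([left, top, right, bottom] as shares, 0 to 1, of the picture: columns of its width, rows of its height, round what is visible of it).
- optics.trace(camera, thing): "region" (420x560 bool, what is visible of it) and "rect" ([left, top, right, bottom] as shares, 0 to 1, of the picture: columns of its width, rows of its height, round what is visible of it).
The state is a dict: "t": time; "joints": joint angles; "qvel": joint speeds; "tau": joint torques, N m; "position": TCP position; "tcp_rot": TCP orientation; "ft_force": force on the tool from outside, world axes, zero at the start; "moment": the same for the moment, N m; "width": opening from 0.0 (shut) to 1.0 (fully open); "grip_force": force on a finger pad.
Only numpy, scipy, OpenCV 4.12 (cv2) and the standard library are available. Lean on these libraries where they do the work, as an engineer would, in place of code of your own. Each camera call takes 0.05 s, during which the arm holds its last target. There are 200 camera calls.

## Working session

There is one attempt and no reset: what is moved stays moved. The work goes in short steps, Python scripts to look and compute and a tool call to move; the robot and the scene stay as the last step left them, time stands still between calls to the robot, and variables do not carry over. Pictures are saved under pics/ and viewed, at most 10 in all, crops included, and the job is handed in when it is done.

Besides the shell and the picture viewer there is one more tool, called after "Emit:" by a JSON object that holds its "method" and its "body". apply_moves: Moves the arm, as the interface text tells. Its arguments: {"type":"object","properties":{"motion":{"type":"array"}},"required":["motion"]}

```bash
mkdir -p pics; ls
cat > h.py <<'E'
import numpy as np, cv2
from plant import get_state, optics, order, arm
from scipy.spatial.transform import Rotation as R
def ray(cam,u,v):
    c=optics.camera_info(cam); K=np.array([[c['fx'],0,c['cx']],[0,c['fy'],c['cy']],[0,0,1.]])
    p=cv2.undistortPoints(np.array([[[u,v]]],float),K,np.array([c['k1'],0,0,0.]))[0,0]
    T=np.array(c['pose']); return T[:3,3],T[:3,:3]@np.r_[p,1]
def at(cam,u,v,z):
    o,d=ray(cam,u,v); return o+d*(z-o[2])/d[2]
def proj(cam,P):
    c=optics.camera_info(cam); K=np.array([[c['fx'],0,c['cx']],[0,c['fy'],c['cy']],[0,0,1.]])
    T=np.linalg.inv(np.array(c['pose'])); 
    return cv2.projectPoints(np.atleast_2d(P).astype(float),cv2.Rodrigues(T[:3,:3])[0],T[:3,3],K,np.array([c['k1'],0,0,0.]))[0][:,0]
def shot(cam,name):
    im=optics.capture(cam); cv2.imwrite('pics/'+name,im[:,:,::-1]); return im
def st():
    s=get_state(); print('t',round(s['t'],2),'p',np.round(s['position'],4),'rot',np.round(s['tcp_rot'],3),'F',np.round(s['ft_force'],1),'w',round(s['width'],3),'g',s['grip_force'],'q',np.round(s['joints'],2)); return s
E
python3 - <<'E'
from h import *
st(); print(arm.tips_ahead)
a=shot('side','s0.png');b=shot('top','t0.png')
for c in('top','side'):
    print(c,np.round(optics.camera_info(c)['pose'],3).tolist(), optics.camera_info(c)['fx'])
    for n in('press','lever_bar','tin','tin_mouth','outer_lid','collar_top','post_top','mug','jar','small_tin','spool','pliers','tweezers'):
        for r in optics.search_frame(c,n)[:3]:
            q=np.array(r['rect'])*[560,420,560,420]; print(n,round(r['confidence'],2),np.round(q,1))
E
```

```text
pics
t 0.0 p [0.1865 0.5432 0.2274] rot [-5.170e-01 -3.098e+00  3.000e-03] F [-0.1  1.   0.5] w 1.001 g 0.0 q [1.13 0.38 0.08 1.27 0.   1.46]
0.022
top [[-0.009, -0.997, 0.081, 0.445], [-1.0, 0.01, 0.014, -0.055], [-0.015, -0.081, -0.997, 1.426], [0.0, 0.0, 0.0, 1.0]] 507.6800332353768
lever_bar 0.62 [132.8 215.5 159.8 282.9]
lever_bar 0.44 [201.3 283.7 224.6 301.8]
tin 0.91 [389.9 242.2 436.5 274.9]
tin 0.78 [335.7 221.5 380.7 256.2]
tin 0.55 [296.  173.7 334.8 214.8]
tin_mouth 0.86 [291.2 173.4 329.8 213.8]
tin_mouth 0.83 [398.3 235.6 437.2 274.5]
tin_mouth 0.71 [341.6 217.4 379.6 259.5]
outer_lid 0.92 [220.5 212.3 264.  254.6]
outer_lid 0.33 [290.6 135.4 342.3 163.2]
collar_top 0.86 [221.9 211.6 265.4 252.9]
mug 0.9 [408.1 157.6 442.5 204.1]
jar 0.68 [378.2 294.7 398.3 311.6]
small_tin 0.73 [298.8 266.2 322.  291.8]
spool 0.66 [204.  280.9 226.  305. ]
pliers 0.78 [290.2 136.4 342.8 163.2]
tweezers 0.82 [191.9 147.6 237.2 158.9]
tweezers 0.63 [134.1 216.8 157.5 281.2]
side [[-0.953, -0.148, 0.263, 0.267], [-0.302, 0.476, -0.826, 0.746], [-0.003, -0.867, -0.499, 0.661], [0.0, 0.0, 0.0, 1.0]] 399.4679999601943
press 0.66 [186.4 270.3 299.8 401.6]
lever_bar 0.69 [202.4 265.2 301.8 324. ]
tin 0.74 [243.  210.9 282.  249.2]
tin 0.72 [324.2 180.1 359.  209. ]
tin 0.66 [297.3 198.6 335.8 235.2]
tin_mouth 0.73 [327.8 181.2 360.1 211.8]
tin_mouth 0.67 [298.4 199.4 331.5 233.2]
tin_mouth 0.64 [246.  212.4 278.2 255.1]
outer_lid 0.77 [245.9 270.7 291.1 308.7]
outer_lid 0.62 [299.  198.7 332.6 235.8]
collar_top 0.6 [248.7 273.5 295.  312.8]
post_top 0.55 [267.5 271.8 275.7 281.4]
mug 0.83 [266.2 164.7 298.4 203.5]
jar 0.71 [366.8 202.6 383.5 227.9]
small_tin 0.86 [328.6 241.9 354.8 265.7]
pliers 0.69 [206.9 215.2 246.  246.7]
tweezers 0.76 [155.7 277.3 183.3 319.2]
```

Run:
```python
import cv2
b=cv2.imread('pics/t0.png');a=cv2.imread('pics/s0.png')
cv2.imwrite('pics/t1.png',cv2.resize(b[110:330,100:460],None,fx=2.2,fy=2.2,interpolation=cv2.INTER_CUBIC))
```

```text
(no output)
```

View pics/t1.png

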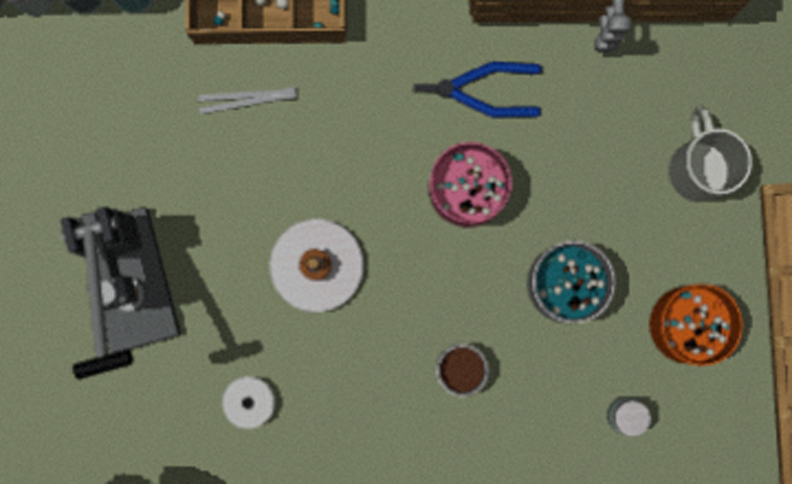

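View pics/s0.png

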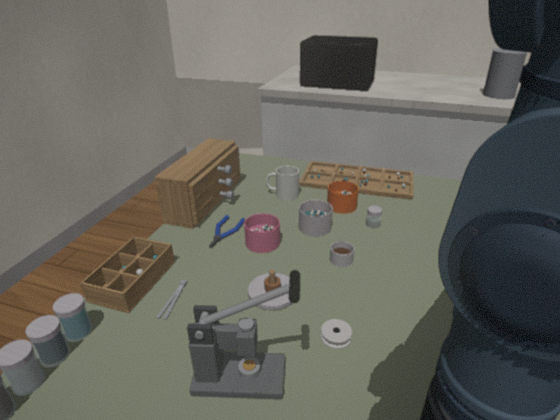

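The candidates for the tin in the top picture are pink (312,194), bare aluminium with teal beads (360,238), orange (417,255) and the small tin (310,278). By the description it is the aluminium one at (360,238). The lids are at (243,230), and the black lever bar is at about (146,276), in front of the press on the left. Next I measure with silhouettes.

```bash
cat >> h.py <<'E'
from scipy.optimize import least_squares
def model(xy,prof):
    a=np.linspace(0,2*np.pi,72)
    return np.vstack([np.c_[xy[0]+r*np.cos(a),xy[1]+r*np.sin(a),0*a+z] for r,z in prof])
def fit(cam,mask,prof,x0):
    m=mask.astype(np.uint8); c=max(cv2.findContours(m,0,cv2.CHAIN_APPROX_NONE)[0],key=cv2.contourArea)
    h=cv2.convexHull(c); (u0,v0,w,hh)=cv2.boundingRect(h); M=cv2.moments(h); g=np.array([M['m10'],M['m01']])/M['m00']
    def f(x):
        H=cv2.convexHull(proj(cam,model(x,prof)).astype(np.float32)); M2=cv2.moments(H); return np.array([M2['m10'],M2['m01']])/M2['m00']-g
    s=least_squares(f,x0,diff_step=1e-2)
    A=cv2.contourArea(cv2.convexHull(proj(cam,model(s.x,prof)).astype(np.float32)))
    return s.x,M['m00'],A
def find(cam,name,prof,uv,z):
    best=None
    for r in optics.trace(cam,name):
        q=np.array(r['rect'])*[560,420,560,420]; c=[(q[0]+q[2])/2,(q[1]+q[3])/2]
        if np.hypot(*(np.array(c)-uv))<25: return (*fit(cam,r['region'],prof,at(cam,*c,z)[:2]),r)
E
python3 - <<'E'
from h import *
TIN=[(.05,0),(.05,.07)]; LID=[(.059,.004),(.059,.017)]; LIDS=LID+[(.02,.041),(.007,.07)]
im=shot('top','t2.png'); shot('side','s2.png')
ov=im.copy()
for cam,n,p,uv,z in [('top','tin',TIN,(360,238),.05),('side','tin',TIN,(315,217),.04),('top','outer_lid',LID,(243,233),.01),('side','outer_lid',LIDS,(270,290),.02)]:
    r=find(cam,n,p,uv,z)
    if r: print(cam,n,np.round(r[0],4),r[1],r[2],r[3]['confidence'])
    if r and cam=='top':
        for q in proj(cam,model(r[0],p)): cv2.circle(ov,tuple(int(round(v)) for v in q),0,(255,255,0),-1)
# bar: dark threshold in top picture
g=im.max(2)
b=(g[255:300,125:170]<45).astype(np.uint8); n,l,s,c=cv2.connectedComponentsWithStats(b); k=1+np.argmax(s[1:,4]); print('bar',s[k],c[k]+[125,255])
pts=np.argwhere(l==k)[:,::-1]+[125,255]
(c0,wh,ang)=cv2.minAreaRect(pts.astype(np.float32)); print(c0,wh,ang)
print('bar world',at('top',*c0,.231)); bp=cv2.boxPoints((c0,wh,ang)); print([np.round(at('top',*q,.231),3) for q in bp])
for r in optics.trace('top','press')[:2]: print('press',r['confidence'],r['rect'])
for uv in [(243.6,230),]: print('post',at('top',*uv,.07))
cv2.imwrite('pics/ov.png',cv2.resize(ov[190:300,120:400],None,fx=2.8,fy=2.8,interpolation=cv2.INTER_CUBIC)[:,:,::-1])
E
```

```text
top tin [ 0.4924 -0.2573] 1144.5 1188.3153315954842 0.67
side tin [ 0.4927 -0.2594] 1027.0 1114.190459907055 0.9
top outer_lid [0.5184 0.0598] 1309.5 1415.0402526649414 0.68
side outer_lid [0.5415 0.0398] 626.5 1449.6382589635905 0.86
bar [  8  14  27  13 183] [146.56284153 275.04918033]
(146.4528350830078, 275.08489990234375) (7.005387783050537, 26.922666549682617) 74.05460357666016
bar world [0.40334357 0.27203666 0.231     ]
[array([0.403, 0.306, 0.231]), array([0.42 , 0.243, 0.231]), array([0.404, 0.239, 0.231]), array([0.387, 0.301, 0.231])]
press 0.62 [0.2282, 0.4929, 0.3287, 0.6667]
post [0.51657991 0.05414214 0.07      ]
```

View pics/ov.png

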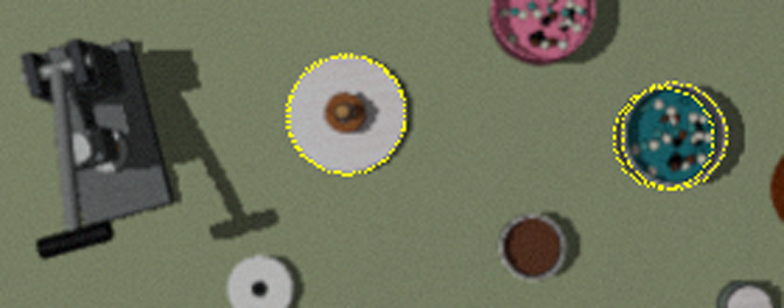

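The picture shows the fitted outline on the lids around (243,231). The tin is the bare aluminium one with teal beads, near (360,238). The press bar is at (146,275), world (0.403, 0.272, 0.231), with the press yaw about +0.26. First move: over the bar with the fingers shut.

Emit:
{"method": "apply_moves", "body": {"motion": [[0,[-0.97,-0.63,-0.9],[0,0,0]],[0,[-0.97,-0.63,-0.9],[0,0,0]],[0,[-0.97,-0.63,0],[0,0,0]],[0,[-0.97,-0.63,0],[0,0,0]],[0,[-0.97,-0.63,0],[0,0,0]],[0,[-0.97,-0.63,0],[0,0,0]],[0,[-0.97,-0.63,0],[0,0,0]],[0,[-0.97,-0.63,0],[0,0,0]],[0,[-0.97,-0.63,0],[0,0,0]],[0,[-0.97,-0.63,0],[0,0,0]]]}}

```text
t: 2.75
position: [0.4013, 0.2694, 0.2825]
tcp_rot: [0.517, 3.098, 0.001]
ft_force: [-0.4, 0.7, 0.4]
width: 0.001
grip_force: 0.0
```

Emit:
{"method": "apply_moves", "body": {"motion": [[0,[0.08,-0.06,1.0],[0,0,0]],[0,[0.25,-0.17,0.83],[0,0,0]],[0,[0.17,-0.11,0.83],[0,0,0]],[0,[0.06,-0.04,0.83],[0,0,0]],[0,[-0.04,0.03,0.83],[0,0,0]],[0,[-0.11,0.07,0.7],[0,0,0]],[0,[0,0,0.25],[0,0,0]],[0,[0,0,0],[0,0,0]],[0,[0,0,0],[0,0,0]],[0,[0,0,0],[0,0,0]]]}}

```text
t: 3.75
position: [0.3847, 0.2661, 0.1246]
tcp_rot: [-0.517, -3.097, 0.002]
ft_force: [-5.7, -2.7, 7.6]
width: -0.001
grip_force: 3.6
```

Run:
```python
from h import *
st(); a=shot('side','s3.png'); cv2.imwrite('pics/s3c.png',cv2.resize(a[180:420,120:420],None,fx=2.2,fy=2.2)[:,:,::-1])
```

```text
t 3.75 p [0.3847 0.2661 0.1246] rot [-5.170e-01 -3.097e+00  2.000e-03] F [-5.7 -2.7  7.6] w -0.001 g 3.607885055243969 q [ 0.47  0.23 -0.41  0.94  0.    0.8 ]
```

View pics/s3c.png

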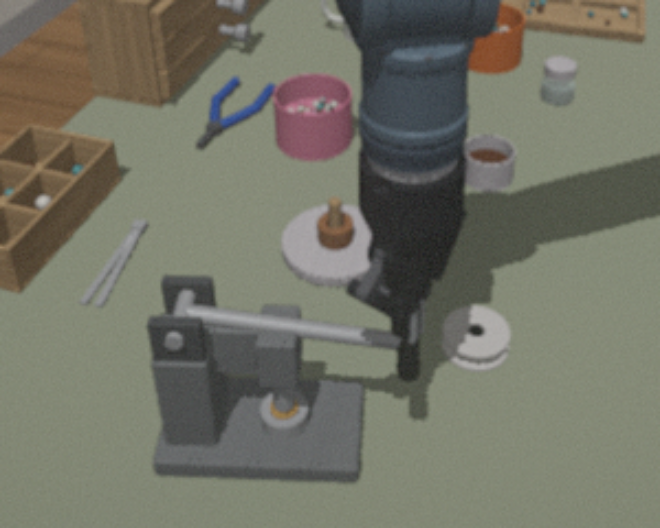

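The lever is low, but the fingertips sit at its outer edge: the force tilts outward. I'll check the bar's position against the side view before pressing again.

Run:
```python
from h import *
a=cv2.imread('pics/s2.png'); g=a.max(2); b=(g[255:320,270:315]<40).astype(np.uint8); n,l,s,c=cv2.connectedComponentsWithStats(b); k=1+np.argmax(s[1:,4]); print('bar side',s[k],c[k]+[270,255])
uv=c[k]+[270,255]
o1,d1=ray('top',146.5,275.1);o2,d2=ray('side',*uv)
A=np.c_[d1,-d2]; t=np.linalg.lstsq(A,o2-o1,rcond=None)[0]; print('tri',o1+d1*t[0],o2+d2*t[1])
ps=.26; ex=np.array([np.cos(ps),np.sin(ps),0])
for bar in ([.403,.272,.231],):
    piv=np.array(bar)+.158*ex; piv[2]=.145
    print('piv',piv)
    for th in (0,.5,.6,.65,.7,.75):
        e=th-.5; pts=[piv-r*np.cos(e)*ex+[0,0,-r*np.sin(e)] for r in (0,.06,.12,.18)]
        print(th,(np.round((proj('side',pts)-[120,180])*2.2)).tolist())
```

```text
bar side [22 25  1  1  1] [292. 280.]
tri [0.40363175 0.26940274 0.24021006] [0.40793362 0.27053577 0.24036876]
piv [0.55568962 0.31261873 0.145     ]
0 [[183.0, 310.0], [247.0, 285.0], [314.0, 260.0], [384.0, 232.0]]
0.5 [[183.0, 310.0], [259.0, 313.0], [335.0, 315.0], [411.0, 318.0]]
0.6 [[183.0, 310.0], [259.0, 318.0], [334.0, 326.0], [410.0, 334.0]]
0.65 [[183.0, 310.0], [258.0, 321.0], [333.0, 332.0], [408.0, 342.0]]
0.7 [[183.0, 310.0], [258.0, 324.0], [332.0, 337.0], [406.0, 350.0]]
0.75 [[183.0, 310.0], [257.0, 326.0], [331.0, 342.0], [403.0, 357.0]]
```

Emit:
{"method": "apply_moves", "body": {"motion": [[0,[-0.1,0.07,0],[0,0,0]],[0,[-0.05,0.03,0.05],[0,0,0]],[0,[0,0,0.05],[0,0,0]],[0,[0,0,0.05],[0,0,0]],[0,[0,0,0],[0,0,0]],[0,[0,0,0],[0,0,0]],[0,[0,0,0],[0,0,0]],[0,[0,0,0],[0,0,0]],[0,[0,0,0],[0,0,0]],[0,[0,0,0],[0,0,0]]]}}

```text
t: 4.8
position: [0.3905, 0.2678, 0.1206]
tcp_rot: [-0.517, -3.098, 0.0]
ft_force: [-5.2, -2.0, 7.8]
width: 0.001
grip_force: 4.3
```

Run:
```python
from h import *
s=st(); a=shot('side','s4.png'); cv2.imwrite('pics/s4c.png',cv2.resize(a[290:380,180:330],None,fx=5,fy=5,interpolation=cv2.INTER_CUBIC)[:,:,::-1])
print((proj('side',[np.array(s['position'])-[0,0,.022],s['position']])-[180,290])*5)
ex=np.array([np.cos(.26),np.sin(.26),0]);ey=np.array([-ex[1],ex[0],0]);piv=np.array([.5557,.3126,.145])
for th in (.65,.7,.75):
    c=lambda r:piv-r*np.cos(th-.5)*ex-[0,0,r*np.sin(th-.5)]
    print(th,np.round((proj('side',[c(0),c(.09),c(.18),c(.18)+.032*ey,c(.18)-.032*ey])-[180,290])*5).tolist())
```

```text
t 4.8 p [0.3905 0.2678 0.1206] rot [-0.517 -3.098  0.   ] F [-5.2 -2.   7.8] w 0.001 g 4.299137192429043 q [ 0.47  0.24 -0.4   0.93  0.    0.8 ]
[[606.99124029 263.39136767]
 [608.09810515 219.81255331]]
0.65 [[116.0, 155.0], [373.0, 191.0], [627.0, 227.0], [627.0, 301.0], [628.0, 159.0]]
0.7 [[116.0, 155.0], [371.0, 200.0], [622.0, 245.0], [622.0, 319.0], [623.0, 176.0]]
0.75 [[116.0, 155.0], [369.0, 209.0], [616.0, 262.0], [615.0, 336.0], [617.0, 193.0]]
```

View pics/s4c.png

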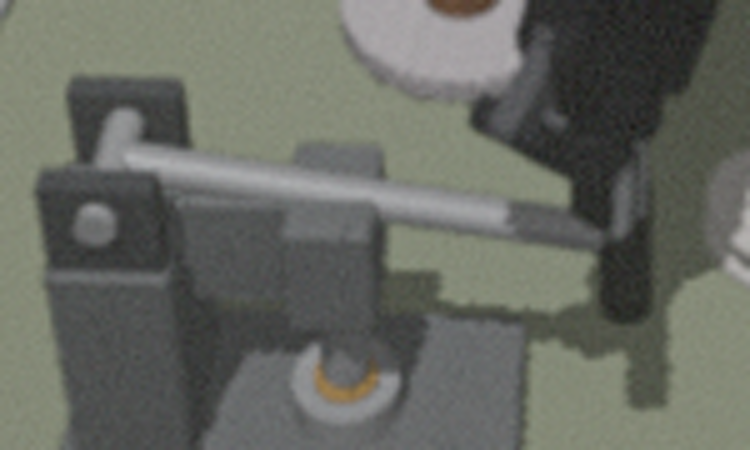

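The slope of the lever puts it at about 0.67–0.69 rad, just short of the stop (bar at about crop (625,270)). I'll push further in small steps and watch the force.

Emit:
{"method": "apply_moves", "body": {"motion": [[0,[0,0,0.1],[0,0,0]],[0,[0,0,0.1],[0,0,0]],[0,[0,0,0.1],[0,0,0]],[0,[0,0,0.1],[0,0,0]],[0,[0,0,0],[0,0,0]],[0,[0,0,0],[0,0,0]],[0,[0,0,0],[0,0,0]],[0,[0,0,0],[0,0,0]],[0,[0,0,0],[0,0,0]],[0,[0,0,0],[0,0,0]]]}}

```text
t: 5.85
position: [0.3921, 0.2683, 0.1093]
tcp_rot: [0.517, 3.097, 0.002]
ft_force: [-2.4, -1.5, 9.3]
width: 0.0
grip_force: 4.6
```

Run:
```python
from h import *
s=st(); a=shot('side','s5.png'); a4=cv2.imread('pics/s4.png'); b=a[:,:,::-1]
f=lambda i:cv2.resize(i[290:380,180:330],None,fx=5,fy=5,interpolation=cv2.INTER_CUBIC)
# press-region shift of bar bottom: dark column profile
for n,i in (('s2',cv2.imread('pics/s2.png')),('s3',cv2.imread('pics/s3.png')),('s4',a4),('s5',b)):
    g=i.max(2).astype(int); print(n,g[330:365,303:309].mean(1).round().astype(int).tolist())
    # lever bright ridge row at cols 225..265
    print([int(265+np.argmax(i[265:350,c].mean(1)*0+np.convolve(i[265:350,c].mean(1),np.ones(3),'same'))) for c in (215,225,265,275)])
```

```text
t 5.85 p [0.3921 0.2683 0.1093] rot [5.170e-01 3.097e+00 2.000e-03] F [-2.4 -1.5  9.3] w 0.0 g 4.635988622903824 q [ 0.47  0.25 -0.42  0.9  -0.    0.8 ]
s2 [82, 80, 82, 82, 82, 80, 80, 78, 80, 80, 83, 82, 80, 79, 80, 81, 80, 78, 88, 104, 126, 129, 130, 127, 128, 128, 126, 127, 127, 127, 126, 127, 128, 126, 128]
[315, 311, 276, 303]
s3 [70, 71, 72, 72, 76, 69, 56, 50, 47, 48, 47, 50, 46, 50, 48, 45, 48, 50, 46, 48, 47, 47, 53, 73, 87, 87, 86, 85, 83, 89, 99, 107, 109, 111, 111]
[322, 324, 302, 300]
s4 [86, 88, 86, 83, 77, 76, 69, 59, 52, 46, 46, 49, 48, 49, 45, 49, 48, 48, 49, 50, 48, 45, 45, 49, 61, 84, 84, 86, 85, 87, 97, 105, 110, 110, 103]
[323, 324, 301, 295]
s5 [83, 87, 85, 83, 83, 82, 83, 78, 75, 72, 69, 62, 53, 55, 52, 54, 50, 50, 51, 53, 50, 51, 50, 54, 50, 52, 50, 54, 60, 73, 85, 86, 86, 86, 88]
[323, 325, 301, 299]
```

The bar still follows the fingers with no jump in force, so I keep going.

Emit:
{"method": "apply_moves", "body": {"motion": [[0,[0,0,0.1],[0,0,0]],[0,[0,0,0.1],[0,0,0]],[0,[0,0,0.1],[0,0,0]],[0,[0,0,0],[0,0,0]],[0,[0,0,0],[0,0,0]],[0,[0,0,0],[0,0,0]],[0,[0,0,0],[0,0,0]],[0,[0,0,0],[0,0,0]],[0,[0,0,0],[0,0,0]],[0,[0,0,0],[0,0,0]]]}}

```text
t: 6.9
position: [0.3932, 0.2687, 0.1048]
tcp_rot: [0.516, 3.093, 0.005]
ft_force: [-13.8, -8.1, 43.9]
width: -0.002
grip_force: 22.7
```

Run:
```python
from h import *
s=st(); a=shot('side','s6.png'); b=a[:,:,::-1]
for n,i in (('s6',b),):
    g=i.max(2).astype(int); print(n,g[330:375,303:309].mean(1).round().astype(int).tolist())
```

```text
t 6.9 p [0.3932 0.2687 0.1048] rot [0.516 3.093 0.005] F [-13.8  -8.1  43.9] w -0.002 g 22.691928033018485 q [ 0.47  0.25 -0.43  0.88 -0.    0.8 ]
s6 [75, 77, 79, 82, 79, 81, 83, 83, 81, 76, 73, 71, 65, 60, 57, 54, 57, 54, 54, 59, 57, 55, 56, 55, 56, 53, 53, 56, 55, 62, 71, 83, 86, 86, 87, 87, 86, 87, 87, 85, 87, 84, 88, 92, 114]
```

The force jumped to 44 N, so the lever is at its stop. Now I lift clear, slightly outward, and look.

Emit:
{"method": "apply_moves", "body": {"motion": [[0,[0,0,-0.6],[0,0,0]],[0,[0.2,-0.14,-0.8],[0,0,0]],[0,[0.2,-0.14,-1],[0,0,0]],[0,[0,0,-1],[0,0,0]],[0,[0,0,-1],[0,0,0]],[0,[0,0,-1],[0,0,0]],[0,[0,0,-0.6],[0,0,0]],[0,[0,0,0],[0,0,0]],[0,[0,0,0],[0,0,0]],[0,[0,0,0],[0,0,0]]]}}

```text
t: 7.95
position: [0.3768, 0.2636, 0.2775]
tcp_rot: [-0.517, -3.097, 0.002]
ft_force: [-0.3, -0.9, -0.1]
width: 0.002
grip_force: 0.0
```

Run:
```python
from h import *
s=st(); a=shot('side','s7.png')
print((proj('side',[np.array(s['position'])-[0,0,.022],s['position']])-[180,180])*3)
cv2.imwrite('pics/s7c.png',cv2.resize(a[180:380,180:400],None,fx=3,fy=3,interpolation=cv2.INTER_CUBIC)[:,:,::-1])
```

```text
t 7.95 p [0.3768 0.2636 0.2775] rot [-5.170e-01 -3.097e+00  2.000e-03] F [-0.3 -0.9 -0.1] w 0.002 g 0.0 q [ 0.47  0.13 -0.11  1.32  0.    0.8 ]
[[396.5840257  281.13941012]
 [397.90356018 247.81587815]]
```

View pics/s7c.png

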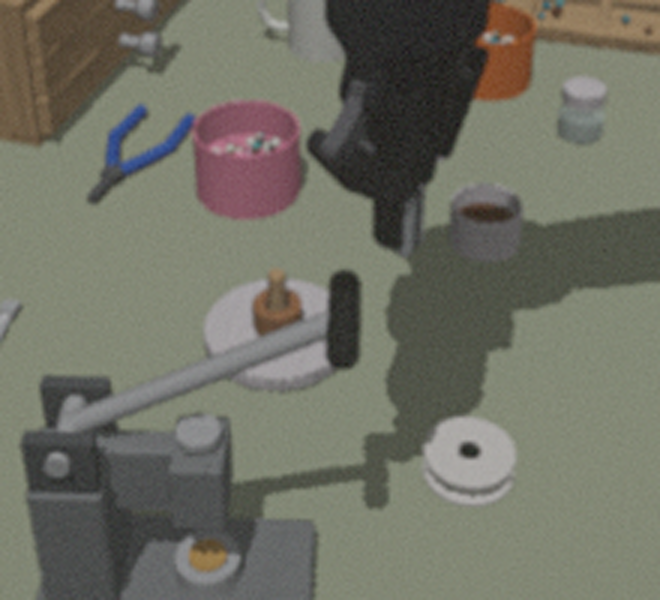

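The lever is back up, with the bar at about crop (343,320). The shut fingertips appear at crop (400,252), close to the projected TCP (398,248), whereas the nominal tip would be at (397,281). The press contact also suggested shorter fingers. I'll check the true tip height by touching a free patch of the table.

Emit:
{"method": "apply_moves", "body": {"motion": [[0,[-0.45,-0.87,-0.2],[0,0,0]],[0,[-0.45,-0.88,0],[0,0,0]],[0,[-0.45,-0.88,0],[0,0,0]],[0,[-0.45,-0.88,0.3],[0,0,0]],[0,[-0.45,-0.88,0.5],[0,0,0]],[0,[-0.45,-0.88,0.6],[0,0,0]],[0,[-0.46,-0.88,0.6],[0,0,0]],[0,[-0.46,-0.88,0.7],[0,0,0]],[0,[-0.46,-0.88,0.7],[0,0,0]],[0,[-0.46,-0.87,0.7],[0,0,0]]]}}

```text
t: 9.0
position: [0.4197, -0.0304, 0.1599]
tcp_rot: [-0.517, -3.097, -0.0]
ft_force: [0.3, -0.0, -0.4]
width: 0.004
grip_force: 0.0
```

Emit:
{"method": "apply_moves", "body": {"motion": [[0,[0,0,0.9],[0,0,0]],[0,[0,0,0.9],[0,0,0]],[0,[0,0,0.8],[0,0,0]],[0,[0,0,0.6],[0,0,0]],[0,[0,0,0.3],[0,0,0]],[0,[0,0,0],[0,0,0]],[0,[0,0,0],[0,0,0]],[0,[0,0,0],[0,0,0]],[0,[0,0,0],[0,0,0]],[0,[0,0,0],[0,0,0]]]}}

```text
t: 10.0
position: [0.4213, -0.0295, 0.0573]
tcp_rot: [0.517, 3.097, 0.0]
ft_force: [-1.2, -0.2, 0.8]
width: -0.002
grip_force: 0.0
```

Run:
```python
from h import *
s=st(); a=shot('side','s8.png'); p=np.array(s['position'])
print(proj('side',[p-[0,0,.022],p]))
u,v=proj('side',p)[0].astype(int); u0,v0=u-60,v-60
print(u0,v0)
cv2.imwrite('pics/s8c.png',cv2.resize(a[v0:v0+100,u0:u0+120],None,fx=5,fy=5,interpolation=cv2.INTER_CUBIC)[:,:,::-1])
```

```text
t 10.0 p [ 0.4213 -0.0295  0.0573] rot [0.517 3.097 0.   ] F [-1.2 -0.2  0.8] w -0.002 g 0.0 q [-0.22  0.22 -0.62  0.73  0.    0.11]
[[321.14828921 267.22966129]
 [321.52610584 260.15951962]]
261 200
```

View pics/s8c.png

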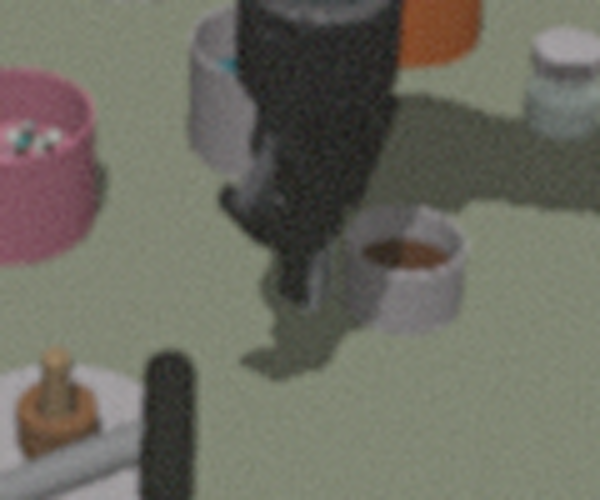

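The shut tip shows at about crop (302,305), full picture (321,261). That is only about 3 mm ahead of the TCP, and the shadow lies well below it. I'll confirm by touching.

Emit:
{"method": "apply_moves", "body": {"motion": [[0,[0,0,0.5],[0,0,0]],[0,[0,0,0.4],[0,0,0]],[0,[0,0,0.3],[0,0,0]],[0,[0,0,0.2],[0,0,0]],[0,[0,0,0.03],[0,0,0]],[0,[0,0,0],[0,0,0]],[0,[0,0,0],[0,0,0]],[0,[0,0,0],[0,0,0]],[0,[0,0,0],[0,0,0]],[0,[0,0,0],[0,0,0]]]}}

```text
t: 11.05
position: [0.4208, -0.0294, 0.014]
tcp_rot: [0.517, 3.098, 0.0]
ft_force: [1.0, 0.2, -0.2]
width: -0.001
grip_force: 0.0
```

Emit:
{"method": "apply_moves", "body": {"motion": [[0,[0,0,0.1],[0,0,0]],[0,[0,0,0.1],[0,0,0]],[0,[0,0,0.1],[0,0,0]],[0,[0,0,0],[0,0,0]],[0,[0,0,0],[0,0,0]],[0,[0,0,0],[0,0,0]],[0,[0,0,0],[0,0,0]],[0,[0,0,0],[0,0,0]],[0,[0,0,0],[0,0,0]],[0,[0,0,0],[0,0,0]]]}}

```text
t: 12.05
position: [0.4207, -0.0294, 0.0048]
tcp_rot: [0.517, 3.099, 0.0]
ft_force: [-0.2, 0.7, 0.7]
width: -0.005
grip_force: 0.0
```

Emit:
{"method": "apply_moves", "body": {"motion": [[0,[0,0,0.1],[0,0,0]],[0,[0,0,0.1],[0,0,0]],[0,[0,0,0.05],[0,0,0]],[0,[0,0,0],[0,0,0]],[0,[0,0,0],[0,0,0]],[0,[0,0,0],[0,0,0]],[0,[0,0,0],[0,0,0]],[0,[0,0,0],[0,0,0]],[0,[0,0,0],[0,0,0]],[0,[0,0,0],[0,0,0]]]}}

```text
t: 13.05
position: [0.4207, -0.0294, -0.0027]
tcp_rot: [0.517, 3.099, 0.0]
ft_force: [0.4, -0.2, 0.3]
width: 0.001
grip_force: 0.0
```

Emit:
{"method": "apply_moves", "body": {"motion": [[0,[0,0,0.1],[0,0,0]],[0,[0,0,0.1],[0,0,0]],[0,[0,0,0],[0,0,0]],[0,[0,0,0],[0,0,0]],[0,[0,0,0],[0,0,0]],[0,[0,0,0],[0,0,0]],[0,[0,0,0],[0,0,0]],[0,[0,0,0],[0,0,0]],[0,[0,0,0],[0,0,0]],[0,[0,0,0],[0,0,0]]]}}

```text
t: 14.05
position: [0.421, -0.0294, -0.0033]
tcp_rot: [0.516, 3.097, -0.001]
ft_force: [-21.3, 4.0, 74.3]
width: 0.003
grip_force: 37.2
```

The table contact came at TCP −0.003, so the true shut tips are about 3 mm behind the reported TCP, 25 mm short of nominal. I'll use tip z = TCP z + 3 mm. Now lift and refine the post and tin positions from the clear top picture.

Emit:
{"method": "apply_moves", "body": {"motion": [[0.5,[0,0,-0.5],[0,0,0]],[0.5,[0,0,-0.9],[0,0,0]],[0.5,[0,0,-0.95],[0,0,0]],[0.5,[0,0,-0.95],[0,0,0]],[0.5,[0,0,-0.9],[0,0,0]],[0.5,[0,0,0],[0,0,0]],[0.5,[0,0,0],[0,0,0]],[0.5,[0,0,0],[0,0,0]],[0.5,[0,0,0],[0,0,0]],[0.5,[0,0,0],[0,0,0]]]}}

```text
t: 15.05
position: [0.4197, -0.0292, 0.1163]
tcp_rot: [-0.517, -3.096, -0.0]
ft_force: [-0.8, -0.8, -0.1]
width: 0.501
grip_force: 0.0
```

Run:
```python
from h import *
st()
def circ(cam,name,crop,th,ztop,r):
    pass
T=cv2.imread('pics/t2.png').astype(int)+0; T0=cv2.imread('pics/t0.png').astype(int); t=(T+T0)/2
S=(cv2.imread('pics/s2.png').astype(int)+cv2.imread('pics/s0.png').astype(int))/2
def cen(im,box,f):
    u0,v0,u1,v1=box; m=f(im[v0:v1,u0:u1]).astype(np.uint8); n,l,s,c=cv2.connectedComponentsWithStats(m); k=1+np.argmax(s[1:,4]); return c[k]+[u0,v0],s[k]
brown=lambda p:(p[...,2]-p[...,0]>35)
c,s=cen(t,(225,215,262,250),brown); print('collar top',c,s,at('top',*c,.041),at('top',*c,.05))
c,s=cen(S,(255,265,292,300),brown); print('collar side',c,s)
# teal beads+ interior: saturated region not green table
teal=lambda p:(p[...,0]-p[...,2]>10)
c,s=cen(t,(330,205,392,270),teal); print('teal',c,s,at('top',*c,.039),at('top',*c,.055))
# edge-based fits: maximize gradient along projected circles
def edgefit(cam,im,prof,x0):
    g=im.astype(np.float32); L=sum(np.hypot(cv2.Sobel(cv2.GaussianBlur(g[...,k],(0,0),.8),cv2.CV_32F,1,0),cv2.Sobel(cv2.GaussianBlur(g[...,k],(0,0),.8),cv2.CV_32F,0,1)) for k in range(3))
    best=[]
    for dx in np.arange(-.012,.0121,.001):
        for dy in np.arange(-.012,.0121,.001):
            x=[x0[0]+dx,x0[1]+dy]; p=proj(cam,model(x,prof)).astype(np.float32)
            best.append((cv2.remap(L,p[:,0].copy(),p[:,1].copy(),1).mean(),*x))
    best.sort(reverse=True); print(cam,np.round(best[0],4),np.round(np.mean([b[1:] for b in best[:8]],0),4))
for cam,im in(('top',t),('side',S)):
    edgefit(cam,im,[(.05,.07),(.0475,.07)],(.4925,-.2575))
    edgefit(cam,im,[(.059,.017),(.059,.004)] if cam=='top' else [(.059,.017)],(.5175,.058))
```

```text
t 15.05 p [ 0.4197 -0.0292  0.1163] rot [-0.517 -3.096 -0.   ] F [-0.8 -0.8 -0.1] w 0.501 g 0.0 q [-0.22  0.15 -0.53  0.89  0.    0.11]
collar top [242.1484375 229.671875 ] [ 11   8  14  14 128] [0.5190382  0.06044999 0.041     ] [0.51855916 0.05969965 0.05      ]
collar side [271.66949153 283.10169492] [ 10  12  15  13 118]
teal [358.71695402 237.6954023 ] [ 13  16  33  34 696] [ 0.49412824 -0.25781528  0.039     ] [ 0.49356527 -0.25547489  0.055     ]
top [ 3.634855e+02  4.925000e-01 -2.615000e-01] [ 0.493  -0.2615]
top [6.039139e+02 5.195000e-01 6.000000e-02] [0.5194 0.0601]
side [165.7512   0.4905  -0.2585] [ 0.4905 -0.2595]
side [2.186423e+02 5.185000e-01 6.100000e-02] [0.5184 0.0611]
```

Emit:
{"method": "apply_moves", "body": {"motion": [[0.5,[-0.43,0.77,0],[0,0,0]],[0.5,[-0.43,0.78,0],[0,0,0]],[0.5,[-0.43,0.77,0],[0,0,0]],[0.5,[-0.44,0.78,0],[0,0,0]],[0.5,[-0.44,0.78,0],[0,0,0]],[0.5,[0,0,0.7],[0,0,0]],[0.5,[0,0,0.7],[0,0,0]],[0.5,[0,0,0.6],[0,0,0]],[0.5,[0,0,0.4],[0,0,0]],[0.5,[0,0,0.05],[0,0,0]]]}}

```text
t: 16.05
position: [0.5182, 0.0596, 0.0418]
tcp_rot: [-0.517, -3.095, 0.001]
ft_force: [-0.3, -0.4, -0.8]
width: 0.5
grip_force: 0.0
```

Run:
```python
from h import *
s=st(); a=shot('side','s9.png'); cv2.imwrite('pics/s9c.png',cv2.resize(a[240:320,220:320],None,fx=6,fy=6,interpolation=cv2.INTER_CUBIC)[:,:,::-1])
```

```text
t 16.05 p [0.5182 0.0596 0.0418] rot [-5.170e-01 -3.095e+00  1.000e-03] F [-0.3 -0.4 -0.8] w 0.5 g 0.0 q [-0.01  0.41 -0.38  0.78  0.    0.32]
```

View pics/s9c.png

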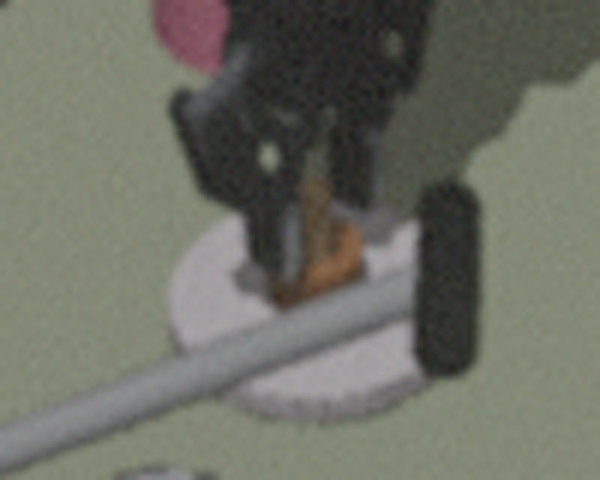

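The fingers straddle the post (crop (315,220)), with the tips just above the collar. Close, then lift.

Emit:
{"method": "apply_moves", "body": {"motion": [[0,[0,0,0],[0,0,0]],[0,[0,0,0],[0,0,0]],[0,[0,0,0],[0,0,0]],[0,[0,0,0],[0,0,0]],[0,[0,0,0],[0,0,0]],[0,[0,0,0],[0,0,0]],[0,[0,0,0],[0,0,0]],[0,[0,0,0],[0,0,0]],[0,[0,0,-0.15],[0,0,0]],[0,[0,0,-0.25],[0,0,0]]]}}

```text
t: 17.1
position: [0.5185, 0.0599, 0.055]
tcp_rot: [-0.516, -3.096, -0.001]
ft_force: [-0.3, 0.1, -3.7]
width: 0.138
grip_force: 58.6
```

Emit:
{"method": "apply_moves", "body": {"motion": [[0,[0,0,-0.5],[0,0,0]],[0,[0,0,-0.7],[0,0,0]],[0,[0,0,-0.8],[0,0,0]],[0,[0,0,-0.8],[0,0,0]],[0,[0,0,-0.5],[0,0,0]],[0,[-0.1,-0.4,-0.1],[0,0,0]],[0,[-0.17,-0.7,0],[0,0,0]],[0,[-0.2,-0.8,0],[0,0,0]],[0,[-0.2,-0.8,0],[0,0,0]],[0,[-0.2,-0.8,0],[0,0,0]]]}}

```text
t: 18.1
position: [0.5092, -0.0495, 0.1566]
tcp_rot: [-0.517, -3.096, -0.0]
ft_force: [0.1, -1.4, -2.7]
width: 0.14
grip_force: 58.8
```

Emit:
{"method": "apply_moves", "body": {"motion": [[0,[-0.2,-0.8,0],[0,0,0]],[0,[-0.2,-0.8,0],[0,0,0]],[0,[-0.2,-0.8,0],[0,0,0]],[0,[-0.2,-0.8,0],[0,0,0]],[0,[-0.2,-0.8,0],[0,0,0]],[0,[-0.2,-0.8,0],[0,0,0]],[0,[-0.2,-0.8,0],[0,0,0]],[0,[-0.2,-0.6,0],[0,0,0]],[0,[-0.16,-0.33,0],[0,0,0]],[0,[-0.08,-0.1,0],[0,0,0]]]}}

```text
t: 19.1
position: [0.498, -0.2552, 0.1573]
tcp_rot: [-0.519, -3.098, -0.001]
ft_force: [0.8, 0.2, -2.5]
width: 0.138
grip_force: 58.7
```

Run:
```python
from h import *
s=st(); shot('side','s10.png'); 
a=shot('side','s11.png'); cv2.imwrite('pics/s11c.png',cv2.resize(a[130:260,240:390],None,fx=4.5,fy=4.5,interpolation=cv2.INTER_CUBIC)[:,:,::-1])
p=np.array(s['position']); lz=p[2]-.043
print('lid z',lz)
LID=[(.059,.004+lz),(.059,.017+lz)]
t=shot('top','t11.png')
for cam,n,q in(('side','outer_lid',LID),('top','outer_lid',LID)):
    for r in optics.trace(cam,n)[:3]:
        e=fit(cam,r['region'],q,p[:2]); print(cam,r['confidence'],np.round(np.array(r['rect'])*[560,420,560,420]),np.round(e[0],4),e[1:])
print('tin now visible', [ (r['confidence'],np.round(np.array(r['rect'])*[560,420,560,420])) for r in optics.search_frame('side','tin')[:3]])
```

```text
t 19.1 p [ 0.498  -0.2552  0.1573] rot [-5.190e-01 -3.098e+00 -1.000e-03] F [ 0.8  0.2 -2.5] w 0.138 g 58.68773818016052 q [-0.59  0.38 -0.11  1.09  0.   -0.25]
lid z 0.11425225413317806
side 0.74 [294. 179. 334. 204.] [ 0.4951 -0.2518] (725.0, 777.105534828268)
top 0.92 [337. 213. 365. 259.] [ 0.4842 -0.2177] (483.0, 1695.4431244034786)
tin now visible [(0.85, array([327., 178., 358., 212.])), (0.68, array([299., 202., 337., 239.])), (0.58, array([245., 213., 281., 251.]))]
```

View pics/s11c.png

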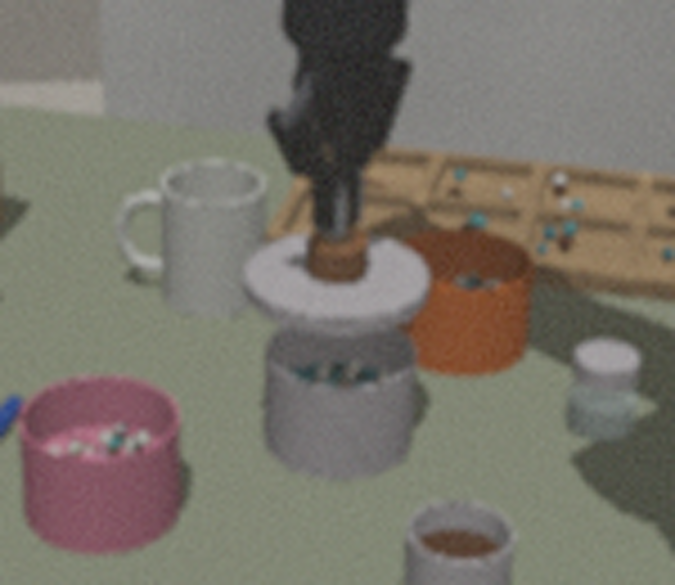

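The lids hang level over the aluminium tin: lid centre at about crop (337,283), tin mouth at about (340,345). Next I check the relative alignment.

Run:
```python
from h import *
im=(cv2.imread('pics/s10.png').astype(np.float32)+cv2.imread('pics/s11.png'))/2
L=sum(np.hypot(cv2.Sobel(cv2.GaussianBlur(im[...,k],(0,0),.8),cv2.CV_32F,1,0),cv2.Sobel(cv2.GaussianBlur(im[...,k],(0,0),.8),cv2.CV_32F,0,1)) for k in range(3))
def hullfit(prof,x0,front=False):
    best=[]
    for dx in np.arange(-.012,.0121,.001):
        for dy in np.arange(-.016,.0161,.001):
            x=[x0[0]+dx,x0[1]+dy]; H=cv2.convexHull(proj('side',model(x,prof)).astype(np.float32))[:,0]
            d=np.r_[H,H[:1]]; p=np.vstack([d[i]+(d[i+1]-d[i])*f for i in range(len(H)) for f in (0,.25,.5,.75)]).astype(np.float32)
            if front: p=p[p[:,1]>front]
            best.append((cv2.remap(L,p[:,0].copy(),p[:,1].copy(),1).mean(),*x))
    best.sort(reverse=True); print(np.round(best[0],4),np.round(np.mean([b[1:] for b in best[:10]],0),4))
for lz in(.112,.114,.116): hullfit([(.059,.004+lz),(.059,.017+lz)],(.498,-.255))
hullfit([(.05,0),(.05,.07)],(.4925,-.259),206)
t=(cv2.imread('pics/t2.png').astype(np.float32)+cv2.imread('pics/t0.png'))/2
```

```text
[ 3.152658e+02  4.970000e-01 -2.530000e-01] [ 0.4972 -0.2529]
[ 3.133855e+02  4.960000e-01 -2.490000e-01] [ 0.4963 -0.2491]
[ 3.122401e+02  4.960000e-01 -2.460000e-01] [ 0.4958 -0.2453]Traceback (most recent call last):
  File "<stdin>", line 14, in <module>
  File "<stdin>", line 8, in hullfit
  File "h.py", line 11, in proj
    c=optics.camera_info(cam); K=np.array([[c['fx'],0,c['cx']],[0,c['fy'],c['cy']],[0,0,1.]])
ValueError: time passes only in moves, steps and waits
```

Emit:
{"method": "apply_moves", "body": {"motion": [[0,[0.07,-0.11,0],[0,0,0]],[0,[0.07,-0.11,0.2],[0,0,0]],[0,[0,0,0.4],[0,0,0]],[0,[0,0,0.4],[0,0,0]],[0,[0,0,0.3],[0,0,0]],[0,[0,0,0.1],[0,0,0]],[0,[0,0,0.05],[0,0,0]],[0,[0,0,0.05],[0,0,0]],[0,[0,0,0.05],[0,0,0]],[0,[0,0,0],[0,0,0]]]}}

```text
t: 20.4
position: [0.4923, -0.2593, 0.1115]
tcp_rot: [0.517, 3.098, -0.0]
ft_force: [-0.1, 0.1, -3.8]
width: 0.136
grip_force: 58.7
```

Emit:
{"method": "apply_moves", "body": {"motion": [[0,[0,0,0.04],[0,0,0]],[0,[0,0,0.04],[0,0,0]],[0,[0,0,0.04],[0,0,0]],[0,[0,0,0.04],[0,0,0]],[0,[0,0,0.04],[0,0,0]],[0,[0,0,0],[0,0,0]],[0,[0,0,0],[0,0,0]],[0,[0,0,0],[0,0,0]],[0,[0,0,0],[0,0,0]],[0,[0,0,0],[0,0,0]]]}}

```text
t: 21.4
position: [0.4925, -0.2592, 0.1054]
tcp_rot: [0.517, 3.098, 0.0]
ft_force: [3.5, 0.9, -3.1]
width: 0.131
grip_force: 58.9
```

The sideways force of 3.5 N in +x is light wall contact, so I ease +x by about 1.5 mm and continue down.

Emit:
{"method": "apply_moves", "body": {"motion": [[0,[-0.04,0.02,0],[0,0,0]],[0,[0,0,0.03],[0,0,0]],[0,[0,0,0.03],[0,0,0]],[0,[0,0,0.03],[0,0,0]],[0,[0,0,0.02],[0,0,0]],[0,[0,0,0],[0,0,0]],[0,[0,0,0],[0,0,0]],[0,[0,0,0],[0,0,0]],[0,[0,0,0],[0,0,0]],[0,[0,0,0],[0,0,0]]]}}

```text
t: 22.4
position: [0.493, -0.2593, 0.1046]
tcp_rot: [0.518, 3.098, -0.002]
ft_force: [-5.0, 2.9, 16.1]
width: 0.135
grip_force: 60.8
```

Firm support at TCP 0.1046 means the lids are seated or nearly so. Release and rise.

Emit:
{"method": "apply_moves", "body": {"motion": [[0.4,[0,0,0],[0,0,0]],[0.5,[0,0,0],[0,0,0]],[0.5,[0,0,0],[0,0,0]],[0.5,[0,0,0],[0,0,0]],[0.5,[0,0,0],[0,0,0]],[0.5,[0,0,-0.5],[0,0,0]],[0.5,[0,0,-0.8],[0,0,0]],[0.5,[0,0,-0.8],[0,0,0]],[0.5,[0,0,-0.5],[0,0,0]],[0.5,[0,0,0],[0,0,0]]]}}

```text
t: 23.4
position: [0.4949, -0.26, 0.1823]
tcp_rot: [0.517, 3.095, -0.003]
ft_force: [0.3, 0.1, 0.4]
width: 0.499
grip_force: 0.0
```

```bash
sed -i 's/^def ray/_ci={}\ndef info(c):\n    if c not in _ci: _ci[c]=optics.camera_info(c)\n    return _ci[c]\ndef ray/; s/c=optics.camera_info(cam)/c=info(cam)/' h.py
python3 - <<'E'
from h import *
s=st(); info('side')
ims=[shot('side',f's12{i}.png') for i in range(3)]; im=np.mean(ims,0).astype(np.float32)
cv2.imwrite('pics/s12c.png',cv2.resize(im[160:260,260:380].astype(np.uint8),None,fx=6,fy=6,interpolation=cv2.INTER_CUBIC)[:,:,::-1])
L=sum(np.hypot(cv2.Sobel(cv2.GaussianBlur(im[...,k],(0,0),.8),cv2.CV_32F,1,0),cv2.Sobel(cv2.GaussianBlur(im[...,k],(0,0),.8),cv2.CV_32F,0,1)) for k in range(3))
def score(x,prof):
    p=proj('side',model(x,prof)).astype(np.float32); return cv2.remap(L,p[:,0].copy(),p[:,1].copy(),1).mean()
for lz in(.058,.060,.062,.064,.066):
    b=max((score((x,y),[(.059,.017+lz),]),x,y) for x in np.arange(.484,.502,.001) for y in np.arange(-.268,-.25,.001)); print(lz,np.round(b,4))
# collar, post
for box in((300,170,340,215),):
    u0,v0,u1,v1=box; m=(im[v0:v1,u0:u1,0]-im[v0:v1,u0:u1,2]>30).astype(np.uint8); n,l,st_,c=cv2.connectedComponentsWithStats(m); print(st_[1:],c[1:]+[u0,v0])
print(proj('side',[[.4925,-.2595,.130],[.4925,-.2595,.101],[.4925,-.2595,.077]]))
E
```

```text
t 23.4 p [ 0.4949 -0.26    0.1823] rot [ 5.170e-01  3.095e+00 -3.000e-03] F [0.3 0.1 0.4] w 0.499 g 0.0 q [-0.6   0.36 -0.07  1.14  0.   -0.27]
0.058 [ 3.625032e+02  4.920000e-01 -2.580000e-01]
0.06 [ 3.618447e+02  4.910000e-01 -2.540000e-01]
0.062 [ 3.608357e+02  4.910000e-01 -2.510000e-01]
0.064 [ 3.497023e+02  4.900000e-01 -2.500000e-01]
0.066 [ 3.066426e+02  4.910000e-01 -2.500000e-01]
[[  0   0  40  44 667]
 [ 24  11   2   4   4]
 [ 10  19  13  19 154]] [[324.84407796 184.05097451]
 [324.75       182.5       ]
 [316.12987013 199.7012987 ]]
[[316.6217582  188.9248754 ]
 [316.26537398 197.73438484]
 [315.97647808 204.86245186]]
```

View pics/s12c.png

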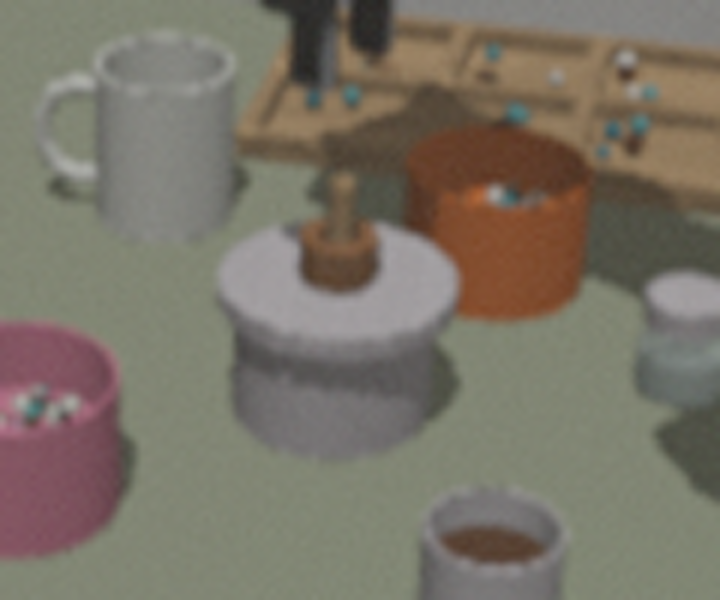

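The picture shows the lids seated level on the aluminium tin: collar at about crop (340,250), cap edges at x 218–458. The fitted height agrees with full seating. Now I lower over the collar with the jaws wider.

Emit:
{"method": "apply_moves", "body": {"motion": [[0.78,[0.07,0,0],[0,0,0]],[0.78,[0,0,0],[0,0,0]],[0.78,[0,0,0.4],[0,0,0]],[0.78,[0,0,0.7],[0,0,0]],[0.78,[0,0,0.7],[0,0,0]],[0.78,[0,0,0.7],[0,0,0]],[0.78,[0,0,0.5],[0,0,0]],[0.78,[0,0,0.3],[0,0,0]],[0.78,[0,0,0.2],[0,0,0]],[0.78,[0,0,0],[0,0,0]]]}}

```text
t: 24.55
position: [0.4909, -0.2579, 0.0741]
tcp_rot: [-0.517, -3.097, -0.001]
ft_force: [0.1, 0.6, 0.0]
width: 0.78
grip_force: 0.0
```

Emit:
{"method": "apply_moves", "body": {"motion": [[0.6,[0,0,0],[0,0,0]],[0.52,[0,0,0],[0,0,0]],[0.48,[0,0,0],[0,0,0]],[0.44,[0,0,0],[0,0,0]],[0.4,[0,0,0],[0,0,0]],[0.3,[0,0,0],[0,0,0]],[0.3,[0,0,0],[0,0,0]],[0.3,[0,0,0],[0,0,0]],[0.3,[0,0,0],[0,0,0]],[0.3,[0,0,0],[0,0,0]]]}}

```text
t: 25.55
position: [0.4923, -0.2583, 0.0762]
tcp_rot: [0.516, 3.097, 0.0]
ft_force: [-0.6, 2.3, 6.1]
width: 0.446
grip_force: 59.4
```

Gripped on the collar. Unload gently first.

Emit:
{"method": "apply_moves", "body": {"motion": [[0.3,[0,0.02,-0.03],[0,0,0]],[0.3,[0,0,-0.03],[0,0,0]],[0.3,[0,0,-0.04],[0,0,0]],[0.3,[0,0,0],[0,0,0]],[0.3,[0,0,0],[0,0,0]],[0.3,[0,0,0],[0,0,0]],[0.3,[0,0,0],[0,0,0]],[0.3,[0,0,0],[0,0,0]],[0.3,[0,0,0],[0,0,0]],[0.3,[0,0,0],[0,0,0]]]}}

```text
t: 26.55
position: [0.4916, -0.2577, 0.078]
tcp_rot: [-0.517, -3.099, -0.0]
ft_force: [-0.1, 0.1, -0.6]
width: 0.45
grip_force: 60.2
```

Emit:
{"method": "apply_moves", "body": {"motion": [[0.3,[0,0,-0.04],[0,0,0]],[0.3,[0,0,-0.04],[0,0,0]],[0.3,[0,0,-0.04],[0,0,0]],[0.3,[0,0,0],[0,0,0]],[0.3,[0,0,0],[0,0,0]],[0.3,[0,0,0],[0,0,0]],[0.3,[0,0,0],[0,0,0]],[0.3,[0,0,0],[0,0,0]],[0.3,[0,0,0],[0,0,0]],[0.3,[0,0,0],[0,0,0]]]}}

```text
t: 27.55
position: [0.4916, -0.2577, 0.0816]
tcp_rot: [0.517, 3.099, 0.0]
ft_force: [0.3, -0.5, -1.1]
width: 0.446
grip_force: 60.3
```

Run:
```python
from h import *
import numpy as np
print(np.mean([ (optics.capture('side'),get_state()['ft_force'])[1] for _ in range(6)],0)); st()
```

```text
[ 0.09880487  0.02105363 -1.67724247]
t 27.85 p [ 0.4917 -0.2577  0.0816] rot [0.517 3.099 0.   ] F [ 0.1 -0.2 -1.6] w 0.446 g 60.27073994278908 q [-0.6   0.42 -0.24  0.9   0.   -0.27]
```

Only the outer lid's weight (1.6 N) hangs on the gripper and there is no side force. Lift straight up.

Emit:
{"method": "apply_moves", "body": {"motion": [[0.3,[0,0,-0.15],[0,0,0]],[0.3,[0,0,-0.25],[0,0,0]],[0.3,[0,0,-0.3],[0,0,0]],[0.3,[0,0,-0.35],[0,0,0]],[0.3,[0,0,-0.4],[0,0,0]],[0.3,[0,0,-0.4],[0,0,0]],[0.3,[0,0,-0.4],[0,0,0]],[0.3,[0,0,-0.4],[0,0,0]],[0.3,[0,0,-0.4],[0,0,0]],[0.3,[0,0,-0.25],[0,0,0]]]}}

```text
t: 28.85
position: [0.4921, -0.258, 0.1821]
tcp_rot: [0.517, 3.097, -0.001]
ft_force: [0.3, -0.2, -1.7]
width: 0.446
grip_force: 60.3
```

Emit:
{"method": "apply_moves", "body": {"motion": [[0.3,[0,0,0],[0,0,0]],[0.3,[0,0,0],[0,0,0]],[0.3,[0,0,0],[0,0,0]],[0.3,[0,0,0],[0,0,0]],[0.3,[0,0,0],[0,0,0]],[0.3,[0,0,0],[0,0,0]],[0.3,[0,0,0],[0,0,0]],[0.3,[0,0,0],[0,0,0]],[0.3,[0,0,0],[0,0,0]],[0.3,[0,0,0],[0,0,0]]]}}

```text
t: 29.85
position: [0.4917, -0.2577, 0.1806]
tcp_rot: [0.517, 3.099, 0.0]
ft_force: [0.8, 0.1, -1.2]
width: 0.446
grip_force: 60.3
```

Run:
```python
from h import *
s=st(); info('side')
ims=[shot('side',f's13{i}.png') for i in range(3)]; im=np.mean(ims,0).astype(np.float32)
L=sum(np.hypot(cv2.Sobel(cv2.GaussianBlur(im[...,k],(0,0),.8),cv2.CV_32F,1,0),cv2.Sobel(cv2.GaussianBlur(im[...,k],(0,0),.8),cv2.CV_32F,0,1)) for k in range(3))
def score(z,r):
    p=proj('side',model((.4925,-.2585),[(r,z)])).astype(np.float32); p=p[p[:,1]>np.median(p[:,1])]; return cv2.remap(L,p[:,0].copy(),p[:,1].copy(),1).mean()
for n,r,zs in(('inner flange r50',.05,np.arange(.060,.086,.002)),('outer r59',.059,np.arange(.14,.2,.003))): print(n,[(round(z,3),round(float(score(z,r)))) for z in zs])
```

```text
t 29.85 p [ 0.4917 -0.2577  0.1806] rot [0.517 3.099 0.   ] F [ 0.8  0.1 -1.2] w 0.446 g 60.30432265251875 q [-0.6   0.35 -0.08  1.14  0.   -0.27]
inner flange r50 [(np.float64(0.06), 129), (np.float64(0.062), 154), (np.float64(0.064), 192), (np.float64(0.066), 247), (np.float64(0.068), 319), (np.float64(0.07), 375), (np.float64(0.072), 399), (np.float64(0.074), 377), (np.float64(0.076), 321), (np.float64(0.078), 249), (np.float64(0.08), 185), (np.float64(0.082), 148), (np.float64(0.084), 151)]
outer r59 [(np.float64(0.14), 104), (np.float64(0.143), 102), (np.float64(0.146), 97), (np.float64(0.149), 93), (np.float64(0.152), 92), (np.float64(0.155), 101), (np.float64(0.158), 129), (np.float64(0.161), 172), (np.float64(0.164), 216), (np.float64(0.167), 247), (np.float64(0.17), 257), (np.float64(0.173), 280), (np.float64(0.176), 340), (np.float64(0.179), 369), (np.float64(0.182), 306), (np.float64(0.185), 203), (np.float64(0.188), 132), (np.float64(0.191), 121), (np.float64(0.194), 161), (np.float64(0.197), 220)]
```

```bash
python3 -c "
from plant import order; print(order.job_done())"
```

```text
the job is handed in; nothing more can be done
None
```

The job is handed in (no verdict came back): the lever was pressed to its stop and sprang back, and the inner lid is seated on the aluminium tin. The outer lid is held level about 35 mm above the top of the post.

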